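# Secure the lens tubes and hold the reflector flap at the pointer

### The arm

A 6-joint arm with a two-finger parallel gripper is mounted at the origin on a cart in front of the work surface, level with it; the furniture and walls round the work are solid. World frame = base frame: x ahead of the robot, y to its left, z up, the work surface at z = 0. Lengths are in m, angles in rad, forces in N, time in s.
With the tool pointing down it reaches from about 0.3 to 0.875 m from the base axis. Payload 6.4 kg.
Tool frame: the origin (TCP) lies on the mounting face of the last link; the fingertips stand 173 mm ahead of it and the grasp point (between the pads) lies 155 mm ahead of it (ctrl.grip_point_offset is the distance from the TCP to the grasp point, in m); z points along the fingers, y is the line along which they close (so a half turn about z gives the same grasp; the last joint's range is limited). The gripper opens to 85 mm and grips with 20 to 120 N. Pads are 22 mm wide; open, the fingers measure 114 mm over their backs; the gripper's body (76 mm by 85 mm) begins 54 mm behind the grasp point. The pads swing forward as they close: fully open they stand 13 mm farther back than shut.
Start: joints at [1.141, 0.181, 1.607, -0, 1.354, -0.206], TCP at [0.128, 0.561, 0.405] pointing down, gripper open.
Joint ranges: [-2.99, 2.99], [-0.89, 2.07], [0.3, 2.58], [-1.14, 4.28], [0, 2.63], [-3.12, 3.12]. Speed limits (rad/s): [2.57, 2.57, 3.01, 3.14, 3.14, 3.14].

### API

Orientations are given as a unit quaternion [w, x, y, z].
In Python, from bench import status, imaging, ctrl, models gives the robot as it stands.
- The arm moves only by the tool send_rows, never from a script. Its argument "commands" is a list that holds one entry, the list of rows, each a list of 6 numbers: the shift along the tool's x, y, z normalised to -1 to 1, where 1 is 3 cm, then the turn, a rotation vector about the tool's x, y, z normalised to -1 to 1, where 1 is 0.1 rad. A call has 1 to 8 rows; each row shifts and turns the commanded pose from where the row before left it, along the tool's axes as they then stand; what a row does not reach is not made up. A row lasts 1/12 s, in which the tool goes at most 41.7 mm and 7.16 degrees, less where a joint would pass 70% of its speed; a pose out of reach is approached as far as the arm can. A call with a number of a shift or a turn outside -1 to 1 is refused whole. A call with a gripper value outside its range is refused whole. "jaw" is the opening, from 0 (shut) to 1 (fully open), set as the call begins (left out, the last holds). The fingers move at their own pace and stop on an object; the grip force is fixed at half the most. Time passes only in rows, so rows that do not move let the fingers close. It gives the time, the measured TCP pose, the force, the opening and the grip force at its end, in the units of the state.
- status.get_obs(): the state, without advancing time (a new reading comes with each control period).
- imaging.camera(name): name is "side" or "top" or "wrist"; returns a dict with "image" (480x640x3 uint8, blue, green, red), "depth" (480x640 float32, m along the optical axis (not along the pixel's ray), 0 where there is no reading), "mtx" (3x3 intrinsics, pixels), "k1" (the pictures are not rectified: a ray, as slopes to the right and down, at radius r is drawn at 1 + k1 r^2 times it, then the intrinsics apply), "pose" (4x4, takes a point from camera to world coordinates). Camera axes: x right, y down, z forward; pixel columns grow to the right and rows downward; lengths in m; the calibration is good to about 2 mm. A picture is of the moment at which its call begins.
- ctrl.hand_in(): hands the job in; it is judged then, once.
Trained networks look in a picture, given as the dict that the camera call returned (one of the last four; its "shot" number tells which), for a name from the list of things; names that differ only in an ending like _2 or _b are one class to them, and where a whole thing is asked for, a point or a joint stands for the part that bears it (a point fixed in the world has none). Each returns a list of dicts, best first, with "confidence" (0 to 1); they miss things now and then, are a little off and sometimes report something else, mostly with a low value. They report only what shows in the picture. A call takes as long as a camera call. They do not tell look-alikes from the thing itself.
- models.recognise(picture, name): "centre" ([column, row] in pixels, amid what is visible of it).
- models.regions_of(picture, name): "region" (480x640 bool, what is visible of it) and "centre" ([column, row] in pixels, amid what is visible of it).
The state is a dict: "time_s": time; "q": joint angles; "dq": joint speeds; "joint_efforts": joint torques, N m; "eef_pos": TCP position; "eef_rot": TCP orientation; "wrist_force": force on the tool from outside, world axes, zero at the start; "torque": the same for the moment, N m; "opening": opening from 0.0 (shut) to 1.0 (fully open); "grasp_force": force on a finger pad.
Only numpy, scipy, OpenCV 4.12 (cv2) and the standard library are available. Lean on these libraries where they do the work, as an engineer would, in place of code of your own. Each camera call takes 0.05 s, during which the arm holds its last target. There are 200 camera calls.

### The job

Get the two lens tubes in the inspection stand ready to be looked at: swing the stand's keeper bar shut over them, past its spring detent until it is fully home, while the reflector flap is still down. Then take the flap by the bar at its free edge, raise it until it lies in line with the pointer on the quadrant, and finish while holding it still there (it drops if let go). Leave the tubes standing in their nests, and do not shift the pointer or the other things on the bench.

Things in the scene. Friction and masses are not known exactly. Their poses are not given: they have to be found in the camera images.
- stand: inspection stand, fixed to the bench: grey painted base plate 215 (x) x 225 (y) x 12 mm; origin at the centre of its underside, x away from the robot, y left, z up (turned by its yaw). In its frame, mm: two lens tubes in a row along x on the left, the flap on the right, the quadrant at the right edge; keeper pivot at (75, 60); catch post at (-50, 66), top z 66, its stop cheek z 76.
- keeper (a joint): keeper bar, flat steel, 157 x 16 x 8 mm, swings level about its pivot; underside at z 69 mm, 5 mm above the tubes. 0 = shut: points to the stand's -x, over the tubes and the catch post. Grows (rad) as its end swings to +y; stop at 1.3. Light, but from 0.10 to 0.05 rad it rides over a sprung ball (3 to 4 N at the knob, springs back if let go); below 0.04 the ball pushes it on to its stop at 0 and keeps it there.
- keeper_knob (a point): grip point of the black upright knob on the keeper bar's free end: 14 mm in diameter, 34 mm tall (z 77 to 111), 135 mm from the pivot axis; the point lies on the knob's axis at z 96
- keeper_pivot (a point): point on the keeper's upright pivot axis, at the height of point keeper_knob (z 96)
- flap (a joint): reflector flap: an aluminium plate 95 x 86 x 5 mm with a pull bar before its free edge. Angle in rad: 0 = lying level (at rest on its stop, free edge towards the robot), grows as the free edge rises, stop at 1.25. It weighs about 0.25 kg and falls shut from any angle when let go; about 1.5 N at its bar carries it.
- flap_bar (a point): middle of the flap's pull bar: a round steel bar 10 mm thick and 70 mm long, parallel to the hinge, 150 mm from the hinge axis, on two 8 mm rods at its ends; 50 mm of free space between the bar and the plate's edge
- flap_hinge (a point): middle of the flap's level hinge axis (along the stand's y), at (75, -47, 50) in the stand's frame; fixed
- flap_tab (a point): small dark index tab on the flap's right side, 82 mm from the hinge axis, next to the quadrant; the axes here are those of the flap: -x along the plate from hinge to bar, y along the hinge
- pointer (a joint): angle at which the pointer stands, rad, about the flap's hinge axis and counted like joint flap: the flap is in line with the pointer when the two are equal. Stiff: it stays where it is.
- pointer_tip (a point): tip of the pointer, a white strip 116 x 4 x 6 mm with a black clamp, which points out from the hinge axis on the dark quadrant arc at the stand's right edge (49 mm to the right of the flap's middle); the tip lies 124 mm from the hinge axis; the axes here are those of the pointer, x parallel to the flap's x when they are in line
- tube_1: black lens tube standing in the near nest (nest: 42 mm ring, 8 mm high) at (-14, 60) in the stand's frame; 32 mm in diameter, 52 mm tall, loose; origin at the centre of its underside, z up
- tube_2: the same in the far nest at (34, 60)
- cap: black lens cap, 34 x 10 mm, lying loose on the base plate between tubes and flap; to be left alone
- bottle: brown dropper bottle with a white cap, 32 mm in diameter, 70 mm tall, standing loose to the left of the stand; to be left alone
- ring: black adapter ring, 30 x 9 mm, lying loose to the right of the stand; to be left alone
- tape_roll: roll of tape, 58 x 19 mm, lying loose to the left; to be left alone
Things that resemble listed ones, but are neither listed nor needed, are in the scene too. Leave any turquoise look-alike of the tube_2 alone. Leave any turquoise look-alike of the tube_1 alone.

How it is judged:
By the outcome, as a careful person would: the job done as asked, in the order asked, and still so for the second after the job is handed in, while the arm keeps its last pose, push and grip.
It also fails if it takes over 48 s, if anything falls off the work surface, if the arm or the gripper's body presses on something with over 40 N, if the wrist force passes 120 N, or if a joint passes its speed limit or range.

## Working session

There is one attempt and no reset: what is moved stays moved. The work goes in short steps, Python scripts to look and compute and a tool call to move; the robot and the scene stay as the last step left them, time stands still between calls to the robot, and variables do not carry over. Pictures are saved under pics/ and viewed, at most 10 in all, crops included, and the job is handed in when it is done.

Besides the shell and the picture viewer there is one more tool, called after "Call:" by a JSON object that holds its "api" and its "payload", one argument or row to a line. send_rows: Moves the arm, as the interface text tells. Its arguments: {"type":"object","properties":{"commands":{"type":"array"},"jaw":{"type":"number"}},"required":["commands"]}

```bash
mkdir -p pics
cat > h.py <<'E'
import numpy as np, cv2
from bench import status, imaging, ctrl, models
from scipy.spatial.transform import Rotation as R
def und(p,uv):
    uv=np.asarray(uv,float).reshape(-1,2); K=p['mtx']
    return cv2.undistortPoints(uv[:,None],K,np.array([p['k1'],0,0,0,0.]))[:,0]
def world(p,uv,d):
    s=und(p,uv); d=np.asarray(d).reshape(-1,1)
    c=np.hstack([s*d,d]); return c@p['pose'][:3,:3].T+p['pose'][:3,3]
def onz(p,uv,z):
    s=und(p,uv); r=np.hstack([s,np.ones((len(s),1))])@p['pose'][:3,:3].T; o=p['pose'][:3,3]
    return o+r*((z-o[2])/r[:,2:])
def proj(p,X):
    T=np.linalg.inv(p['pose']); c=np.atleast_2d(X)@T[:3,:3].T+T[:3,3]
    s=c[:,:2]/c[:,2:]; s=s*(1+p['k1']*(s**2).sum(1,keepdims=True)); K=p['mtx']
    return s*[K[0,0],K[1,1]]+[K[0,2],K[1,2]]
def cloud(p,m):
    v,u=np.nonzero(m&(p['depth']>0)); return world(p,np.c_[u,v],p['depth'][v,u])
def st():
    o=status.get_obs(); w=o['eef_rot']; r=R.from_quat([w[1],w[2],w[3],w[0]]).as_matrix()
    return o,np.array(o['eef_pos']),r
E
python3 - <<'E'
from h import *
np.set_printoptions(precision=4,suppress=True)
o,p,r=st(); print(o['time_s'],p,r,ctrl.grip_point_offset)
for c in ['top','side']:
    P=imaging.camera(c); cv2.imwrite(f'pics/{c}0.png',P['image']); print(c,P['pose'],P['mtx'][0],P['k1'])
    for n in ['stand','keeper_knob','keeper','flap_bar','flap_tab','pointer_tip','pointer','tube_1','cap','bottle','ring','tape_roll']:
        for x in models.regions_of(P,n)[:3]:
            cl=cloud(P,x['region']); print(n,round(x['confidence'],2),x['centre'],np.median(cl,0) if len(cl) else '')
E
```

```text
0.0 [0.1275 0.5604 0.4038] [[-0.9751  0.2219 -0.0008]
 [ 0.2219  0.9751 -0.0016]
 [ 0.0004 -0.0018 -1.    ]] 0.1547
top [[-0.0031 -0.9853  0.1706  0.3025]
 [-1.      0.0027 -0.0025  0.0657]
 [ 0.0021 -0.1706 -0.9853  1.431 ]
 [ 0.      0.      0.      1.    ]] [573.1644   0.     315.1903] 0.03569803101920762
stand 0.98 [339.1, 248.1] [0.5224 0.0029 0.0143]
stand 0.46 [293.6, 224.9] [0.5836 0.1156 0.0773]
keeper_knob 0.91 [290.8, 224.9] [0.5835 0.1156 0.0775]
keeper 0.64 [287.4, 225.3] [0.5808 0.1228 0.0777]
flap_bar 0.74 [359.0, 242.3] [ 0.5378 -0.0431  0.0527]
flap_tab 0.84 [355.7, 241.6] [ 0.5398 -0.0424  0.053 ]
pointer_tip 0.57 [378.8, 244.9] [ 0.5248 -0.0956  0.111 ]
pointer 0.65 [382.9, 245.5] [ 0.5214 -0.0991  0.1151]
tube_1 0.61 [313.4, 251.4] [0.5209 0.0676 0.0557]
tube_1 0.56 [259.0, 295.4] [0.4148 0.1981 0.0447]
tube_1 0.52 [314.5, 233.8] [0.5667 0.0625 0.0565]
cap 0.53 [330.3, 245.7] [0.5303 0.0253 0.0219]
bottle 0.72 [292.7, 222.6] [0.5837 0.1155 0.0775]
bottle 0.47 [219.6, 293.8] [0.4233 0.292  0.0503]
ring 0.56 [421.3, 293.5] [ 0.4227 -0.2054  0.0091]
tape_roll 0.61 [1
[... 156 characters left out ...]
 0.      0.      1.    ]] [509.3728   0.     318.0903] 0.02095580364611614
stand 0.78 [339.3, 257.0] [0.5113 0.017  0.0134]
keeper_knob 0.65 [285.0, 250.4] [0.5784 0.1167 0.0785]
keeper 0.86 [285.7, 254.1] [0.557  0.1785 0.0791]
flap_bar 0.86 [338.8, 228.5] [ 0.529  -0.0369  0.0528]
flap_tab 0.73 [335.3, 231.6] [ 0.5296 -0.0352  0.0529]
pointer_tip 0.69 [343.6, 197.6] [ 0.5261 -0.0902  0.106 ]
pointer 0.56 [342.1, 198.7] [ 0.5311 -0.0895  0.1008]
tube_1 0.84 [359.8, 312.1] [0.4117 0.2108 0.0323]
tube_1 0.58 [325.3, 264.0] [0.5182 0.0804 0.0469]
tube_1 0.55 [304.2, 256.5] [0.5644 0.0735 0.0462]
bottle 0.48 [339.9, 342.3] [0.4117 0.3039 0.035 ]
bottle 0.24 [337.2, 256.7] [0.5082 0.0174 0.0135]
```

View pics/top0.png

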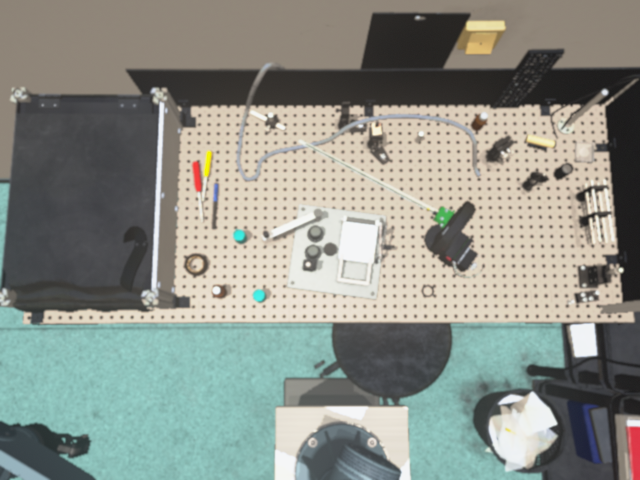

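View pics/side0.png

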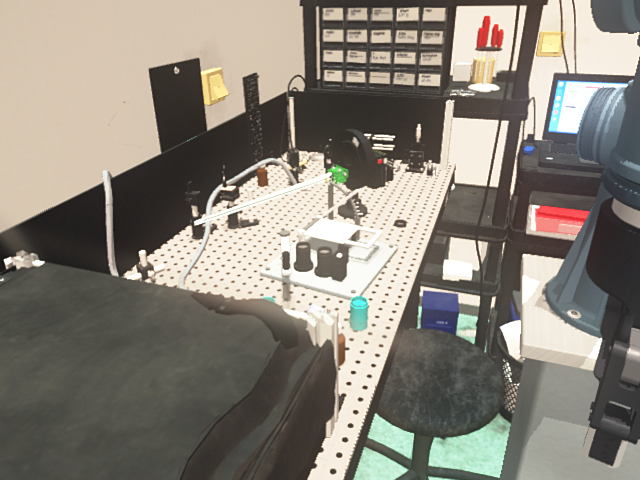

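Top view: the stand plate is at (290–385, 207–298), with its pivot at about (318,215) and the keeper end/knob at about (266,236). The flap is at (360,245) and the pointer at (385,240). The two black tubes stand at (316,233) and (313,251). The turquoise look-alikes are at (240,236) and (259,295). Next I'll fit the stand.

Run:
```python
from h import *
np.set_printoptions(precision=4,suppress=True)
P=imaging.camera('top'); S=imaging.camera('side')
reg=models.regions_of(P,'stand')[0]['region']
m=np.zeros((480,640),bool); m[195:310,255:400]=1
C=cloud(P,m); 
b=C[(C[:,2]>.007)&(C[:,2]<.018)]
# base plate rect
(c,s,a)=cv2.minAreaRect(b[:,:2].astype(np.float32)); print('rect',c,s,a,len(b))
k=C[(C[:,2]>.069)&(C[:,2]<.085)&(C[:,1]>.04)]; print('keeper n',len(k),k.min(0),k.max(0)); print(cv2.fitLine(k[:,:2].astype(np.float32),2,0,.01,.01).T)
kn=C[(C[:,2]>.09)&(C[:,1]>.04)]; print('knob',kn)
f=C[(C[:,2]>.045)&(C[:,2]<.06)&(C[:,1]<.02)]; print('flap',cv2.minAreaRect(f[:,:2].astype(np.float32)))
m[:]=0; m[170:320,230:420]=1
C2=cloud(S,m); C2=C2[C2[:,0]<.75]
pt=C2[(C2[:,1]<-.07)&(C2[:,1]>-.14)&(C2[:,2]>.03)&(C2[:,0]<.65)]; print('ptr side',len(pt)); print(pt[np.argsort(pt[:,2])][::4])
kn=C2[(C2[:,2]>.085)&(C2[:,1]>.04)&(C2[:,1]<.25)]; print('knob side',kn[::3])
im=cv2.resize(P['image'][195:310,250:405],None,fx=5,fy=5,interpolation=2); cv2.imwrite('pics/c1.png',im)
```

```text
rect (0.5276183485984802, 0.03569236397743225) (0.35413694381713867, 0.2900020182132721) 89.73184967041016 4432
keeper n 440 [0.4744 0.0456 0.0692] [0.6218 0.1904 0.0849]
[[ 0.3943 -0.919   0.5775  0.1107]]
knob [[0.5619 0.18   0.11  ]
 [0.5618 0.1776 0.1103]
 [0.559  0.1821 0.1127]
 [0.5592 0.1799 0.1116]
 [0.5602 0.178  0.1064]
 [0.5589 0.1751 0.1129]
 [0.5573 0.1847 0.1093]
 [0.5567 0.1821 0.1121]
 [0.5568 0.1798 0.1115]
 [0.5564 0.1773 0.1137]
 [0.5567 0.1751 0.1123]
 [0.5573 0.173  0.1088]
 [0.5547 0.1846 0.1104]
 [0.5539 0.1819 0.1146]
 [0.554  0.1796 0.114 ]
 [0.5537 0.1771 0.1153]
 [0.554  0.1749 0.1138]
 [0.5548 0.1729 0.1096]
 [0.5525 0.1846 0.1095]
 [0.5531 0.1826 0.1059]
 [0.5516 0.1796 0.114 ]
 [0.553  0.1779 0.1065]
 [0.552  0.1751 0.1117]
 [0.5524 0.1729 0.1096]
 [0.5501 0.1823 0.1092]
 [0.5497 0.1798 0.1112]
 [0.5505 0.1778 0.1071]
 [0.55   0.1752 0.1098]
 [0.5517 0.1736 0.1005]
 [0.5492 0.183  0.1011]
 [0.5487 0.1804 0.104 ]
 [0.5488 0.1781 0.1036]
 [0.5489 0.1757 0.103 ]
 [0.5512 0.1744 0.0905]
 [0.5485 0.1814 0.0919]]
flap ((0.5222291946411133, -0.043788842856884),
[... 5174 characters left out ...]
86]
 [0.5562 0.1845 0.1056]
 [0.5503 0.1848 0.1067]
 [0.5464 0.1809 0.1053]
 [0.5537 0.186  0.1048]
 [0.5485 0.1849 0.1051]
 [0.5593 0.1825 0.1   ]
 [0.5518 0.1863 0.1033]
 [0.5469 0.1844 0.1032]
 [0.5559 0.1859 0.1004]
 [0.5497 0.1869 0.102 ]
 [0.5472 0.1798 0.0986]
 [0.5545 0.1849 0.0981]
 [0.5487 0.1851 0.0992]
 [0.5567 0.1846 0.0955]
 [0.5505 0.1856 0.0971]
 [0.5472 0.1801 0.0947]
 [0.5539 0.1868 0.0952]
 [0.5496 0.1836 0.0942]
 [0.5457 0.1793 0.0925]
 [0.5527 0.1854 0.0926]
 [0.5466 0.1863 0.0942]
 [0.5568 0.185  0.0896]
 [0.5505 0.1862 0.0915]
 [0.5466 0.1822 0.0899]
 [0.554  0.1872 0.0894]
 [0.5498 0.1838 0.0882]
 [0.5564 0.1863 0.0864]
 [0.5509 0.1858 0.0871]
 [0.5473 0.1811 0.0851]]
```

View pics/c1.png

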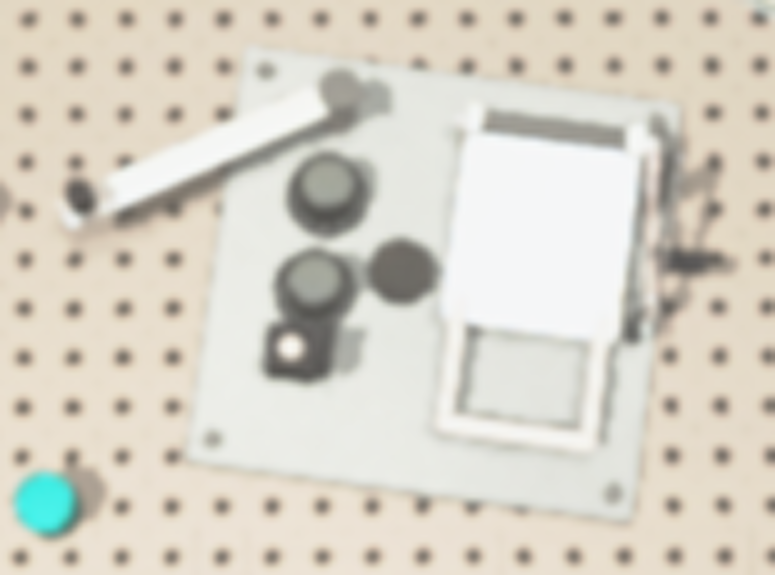

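```bash
cat >> h.py <<'E'
def plan(gp,Rt,n,off=0.1547):
    """n equal rows to bring the grasp point to gp with tool rotation Rt; from measured pose"""
    o,p,r=st(); tcp=np.asarray(gp)-Rt[:,2]*off
    w=R.from_matrix(r.T@Rt).as_rotvec()/n; M=R.from_rotvec(w).as_matrix(); A=sum(np.linalg.matrix_power(M,k) for k in range(n))
    t=np.linalg.solve(A,r.T@(tcp-p)); print('row x',n,np.round(np.r_[t/.03,w/.1],3))
def rot(xdir,z=(0,0,-1)):
    z=np.array(z,float);z/=np.linalg.norm(z); y=np.cross(z,xdir); y/=np.linalg.norm(y); return np.c_[np.cross(y,z),y,z]
E
python3 - <<'E'
from h import *
np.set_printoptions(precision=4,suppress=True)
P=imaging.camera('top')
uv=np.array([(247,47),(680,103),(632,520),(188,458)])/5+[250,195]-.4
W=onz(P,uv,.012)[:,:2]; S=np.array([(107.5,112.5),(107.5,-112.5),(-107.5,-112.5),(-107.5,112.5)])/1e3
# tubes tops & others at stated height
uv2=np.array([(327,183),(315,277)])/5+[250,195]-.4
W2=onz(P,uv2,.064)[:,:2]; S2=np.array([(34,60),(-14,60)])/1e3
def fit(S,W):
    a=S-S.mean(0); b=W-W.mean(0); th=np.arctan2((a[:,0]*b[:,1]-a[:,1]*b[:,0]).sum(),(a*b).sum()); M=R.from_euler('z',th).as_matrix()[:2,:2]
    t=W.mean(0)-M@S.mean(0); return th,t,(S@M.T+t-W)*1e3
print(fit(S,W)); th,t,e=fit(np.r_[S,S2],np.r_[W,W2]); print(th,t,e)
M=R.from_euler('z',th).as_matrix()
sw=lambda x:M@(np.array(x)/1e3)+[*t,0]
pv=sw((75,60,96)); kn=np.array([.5535,.1795,.096]); v=M.T@(kn-pv); print('pivot',pv,'r',np.hypot(*v[:2]),'phi',np.arctan2(v[1],-v[0]))
print('bar',sw((-75,-47,50)),'hinge',sw((75,-47,50)))
S_=imaging.camera('side'); m=np.zeros((480,640),bool); m[170:320,230:420]=1
for Q in (S_,P):
    C=cloud(Q,m if Q is S_ else np.ones_like(m)); L=(C-[*t,0])@M-np.array([75,-47,50])/1e3
    k=(L[:,1]<-.044)&(L[:,1]>-.056)&(L[:,0]<-.02)&(L[:,0]>-.13)&(L[:,2]>.015); L=L[k]
    rr=np.hypot(L[:,0],L[:,2]); a=np.arctan2(L[:,2],-L[:,0]); print(len(a)); 
    for lo in range(20,140,10):
        s=(rr>lo/1e3)&(rr<(lo+10)/1e3)
        if s.sum(): print(lo,s.sum(),np.percentile(a[s],[10,30,50,70,90]))
print(M)
E
```

```text
(np.float64(-0.1373370998273843), array([0.5284, 0.0076]), array([[ 2.0439,  1.4487],
       [ 0.976 , -2.044 ],
       [-1.283 , -1.4078],
       [-1.7369,  2.0031]]))
-0.13575357147585165 [0.5278 0.0076] [[ 1.2599  1.5793]
 [ 0.5449 -1.9619]
 [-1.7604 -1.6629]
 [-2.5673  1.7964]
 [ 1.9277 -0.1558]
 [ 0.5953  0.4048]]
pivot [0.6102 0.0569 0.096 ] r 0.1351013789296482 phi 1.0019903515215145
bar [ 0.4471 -0.0288  0.05  ] hinge [ 0.5957 -0.0491  0.05  ]
403
20 5 [0.6503 0.6743 0.7103 0.7611 0.78  ]
30 27 [0.5391 0.6205 0.7061 0.7938 0.9013]
40 35 [0.706  0.7834 0.8768 0.9405 1.0497]
50 31 [0.7014 0.9318 1.0009 1.0733 1.1382]
60 37 [0.712  0.7682 1.0823 1.1559 1.2204]
70 36 [0.7115 0.9337 1.1711 1.2218 1.283 ]
80 47 [0.3533 0.7405 1.1847 1.2196 1.2731]
90 140 [0.2672 0.5192 0.7263 0.9229 1.1846]
100 26 [0.3501 0.7037 0.7281 0.7664 1.0311]
110 10 [0.7077 0.7198 0.7292 0.7373 0.7462]
120 9 [0.7129 0.7212 0.7285 0.7364 0.7444]
138
20 1 [0.7923 0.7923 0.7923 0.7923 0.7923]
30 3 [0.8473 0.8503 0.8534 0.8652 0.877 ]
40 11 [0.7877 0.8376 0.853  0.8713 1.0303]
50 7 [0.7882 0.7986 0.8023 0.8552 0.9936]
60 9 [0.7711 0.7748 0.7849 0.971  1.151 ]
70 6 [0.7293 0.7532 0.7792 0.7961 0.9922]
80 21 [0.7443 0.8057 0.9648 1.1932 1.273 ]
90 59 [0.2907 0.7214 0.7998 1.0029 1.2205]
100 11 [0.2978 0.7012 0.7524 0.7681 1.0586]
110 7 [0.7211 0.7482 0.7548 0.7557 0.7652]
120 3 [0.7478 0.7549 0.762  0.7665 0.7709]
[[ 0.9908  0.1353  0.    ]
 [-0.1353  0.9908 -0.    ]
 [-0.      0.      1.    ]]
```

Run:
```python
from h import *
plan((.36,.18,.25),rot((-.42,.906,0)),14)
```

```text
row x 14 [-1.023 -0.403 -0.     0.    -0.     0.652]
```

Call:
{"api": "send_rows", "payload": {
  "commands": [
    [[-0.9,-0.35,0,0,0,0.57],[-0.9,-0.35,0,0,0,0.57],[-0.9,-0.35,0,0,0,0.57],[-0.9,-0.35,0,0,0,0.57],[-0.9,-0.35,0,0,0,0.57],[-0.9,-0.35,0,0,0,0.57],[-0.9,-0.35,0,0,0,0.57],[-0.9,-0.35,0,0,0,0.57]]
  ],
  "jaw": 0.35
}}

```text
time_s: 2.22
eef_pos: [0.2895, 0.3957, 0.4048]
eef_rot: [0.0, 0.335, 0.942, 0.0]
wrist_force: [0.6, 0.2, -0.1]
opening: 0.351
grasp_force: 0.0
```

Call:
{"api": "send_rows", "payload": {
  "commands": [
    [[-0.9,-0.35,0,0,0,0.57],[-0.9,-0.35,0,0,0,0.57],[-0.9,-0.35,0,0,0,0.57],[-0.9,-0.35,0,0,0,0.57],[-0.9,-0.35,0,0,0,0.57],[-0.9,-0.35,0,0,0,0.57],[-0.9,-0.35,0,0,0,0.57],[-0.9,-0.35,0,0,0,0.57]]
  ]
}}

```text
time_s: 2.88
eef_pos: [0.3612, 0.1774, 0.4049]
eef_rot: [0.0, 0.539, 0.842, 0.0]
wrist_force: [0.1, -0.4, 0.4]
opening: 0.35
grasp_force: 0.0
```

Run:
```python
from h import *
o,p,r=st(); print(p,r,o['time_s'],o['opening'])
plan((.5535,.1795,.165),rot((-.42,.906,0)),8)
P=imaging.camera('wrist'); cv2.imwrite('pics/w1.png',P['image']); print(P['pose'])
```

```text
[0.36123289 0.17736644 0.40489985] [[-4.18937438e-01  9.08014807e-01  7.30417635e-04]
 [ 9.08015066e-01  4.18937509e-01  6.08646208e-05]
 [-2.50733367e-04  6.88728685e-04 -9.99999731e-01]] 2.8833 0.34974268096038813
row x 8 [-0.328  0.731  0.355  0.001  0.    -0.002]
[[ 0.90765263  0.40508299  0.10988392  0.33282264]
 [ 0.41971962 -0.8769032  -0.23425672  0.23781983]
 [ 0.00146414  0.25874417 -0.96594478  0.37336363]
 [ 0.          0.          0.          1.        ]]
```

View pics/w1.png

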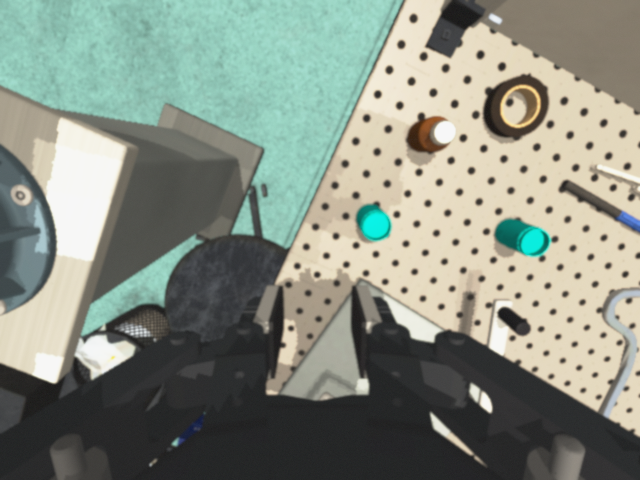

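The black knob on the steel bar's end is at (514,320), and the turquoise tubes at (375,222) and (522,238) are only look-alikes. Next I'll move above the knob.

Call:
{"api": "send_rows", "payload": {
  "commands": [
    [[-0.33,0.73,0.35,0,0,0],[-0.33,0.73,0.35,0,0,0],[-0.33,0.73,0.35,0,0,0],[-0.33,0.73,0.35,0,0,0],[-0.33,0.73,0.35,0,0,0],[-0.33,0.73,0.35,0,0,0],[-0.33,0.73,0.35,0,0,0],[-0.33,0.73,0.35,0,0,0]]
  ]
}}

```text
time_s: 3.6
eef_pos: [0.5545, 0.1807, 0.32]
eef_rot: [-0.0, 0.538, 0.843, -0.0]
wrist_force: [0.1, -0.1, 0.2]
opening: 0.348
grasp_force: 0.0
```

Run:
```python
from h import *
np.set_printoptions(precision=4,suppress=True)
P=imaging.camera('wrist'); cv2.imwrite('pics/w2.png',P['image'])
x=models.regions_of(P,'keeper_knob')
for a in x[:2]:
    C=cloud(P,a['region']); print(a['confidence'],a['centre'],np.median(C,0)); T=C[C[:,2]>.105]; print(len(T),T.mean(0) if len(T) else '')
print('expected px',proj(P,[.5535,.1795,.111]))
plan((.5535,.1795,.103),rot((-.42,.906,0)),4)
```

```text
0.64 [220.6, 327.9] [0.5124 0.0829 0.0313]
3 [0.5226 0.1811 0.1921]
0.63 [210.2, 309.5] [0.4953 0.095  0.0115]
507 [0.5517 0.1817 0.1127]
expected px [[315.0119 281.1904]]
row x 4 [ 0.001 -0.015  0.505 -0.005 -0.001 -0.   ]
```

View pics/w2.png

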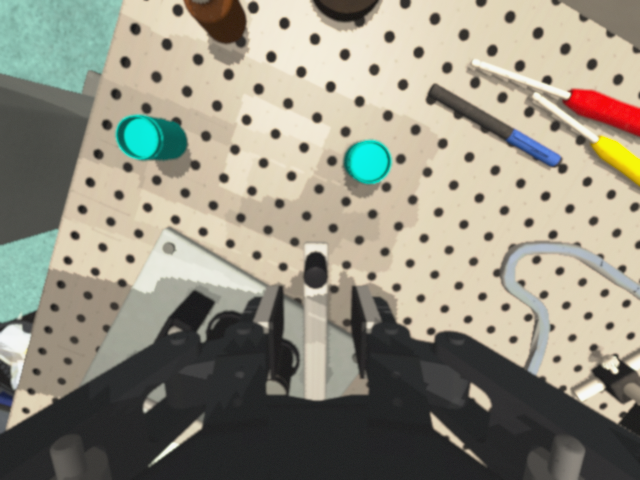

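The knob at (315,270) sits centred between the fingers. Next I'll descend and narrow the jaw around it.

Call:
{"api": "send_rows", "payload": {
  "commands": [
    [[0,0,0.52,0,0,0],[0,0,0.52,0,0,0],[0,0,0.52,0,0,0],[0,0,0.52,0,0,0],[0,0,0,0,0,0]]
  ]
}}

```text
time_s: 4.12
eef_pos: [0.5514, 0.1806, 0.2554]
eef_rot: [-0.002, 0.538, 0.843, -0.002]
wrist_force: [-0.9, -0.6, -0.2]
opening: 0.346
grasp_force: 0.0
```

Call:
{"api": "send_rows", "payload": {
  "commands": [
    [[0,0,0,0,0,0],[0,0,0,0,0,0]]
  ],
  "jaw": 0.23
}}

```text
time_s: 4.28
eef_pos: [0.5535, 0.1809, 0.2595]
eef_rot: [0.001, 0.538, 0.843, 0.0]
wrist_force: [0.6, -0.2, -0.2]
opening: 0.23
grasp_force: 0.0
```

```bash
cat >> h.py <<'E'
TH=-0.1358; T0=np.array([.5278,.0076,0]); M=R.from_euler('z',TH).as_matrix()
sw=lambda x:M@(np.array(x)/1e3)+T0
def knobpose(f,z=.103,r=135):
    d=np.array([-np.cos(f),np.sin(f),0]); g=sw((75,60,0)+r*d); g[2]=z; return g,rot(M@d)
E
python3 - <<'E'
from h import *
o,p,r=st(); print(p,o['wrist_force'],o['opening'])
g,_=knobpose(1.0); print(g)
for f,n in((.14,20),(0.02,23),(-.02,24)): plan(*knobpose(f),n)
E
```

```text
[0.55347559 0.18087109 0.25947816] [ 0.57442789 -0.21889999 -0.18535555] 0.2297715397350963
[0.55334253 0.17932154 0.103     ]
row x 20 [-0.006 -0.196  0.003  0.     0.    -0.43 ]
row x 23 [-0.005 -0.194  0.002  0.     0.    -0.426]
row x 24 [-0.005 -0.193  0.002  0.     0.    -0.425]
```

Call:
{"api": "send_rows", "payload": {
  "commands": [
    [[0,-0.195,0,0,0,-0.43],[0,-0.195,0,0,0,-0.43],[0,-0.195,0,0,0,-0.43],[0,-0.195,0,0,0,-0.43],[0,-0.195,0,0,0,-0.43],[0,-0.195,0,0,0,-0.43],[0,-0.195,0,0,0,-0.43],[0,-0.195,0,0,0,-0.43]]
  ]
}}

```text
time_s: 4.95
eef_pos: [0.5149, 0.155, 0.2602]
eef_rot: [0.001, 0.385, 0.923, 0.001]
wrist_force: [0.3, 0.1, 1.1]
opening: 0.229
grasp_force: 0.2
```

Call:
{"api": "send_rows", "payload": {
  "commands": [
    [[0,-0.195,0,0,0,-0.43],[0,-0.195,0,0,0,-0.43],[0,-0.195,0,0,0,-0.43],[0,-0.195,0,0,0,-0.43],[0,-0.195,0,0,0,-0.43],[0,-0.195,0,0,0,-0.43],[0,-0.195,0,0,0,-0.43],[0,-0.195,0,0,0,-0.43]]
  ]
}}

```text
time_s: 5.62
eef_pos: [0.4871, 0.1175, 0.2601]
eef_rot: [0.002, 0.221, 0.975, 0.0]
wrist_force: [0.3, 0.5, 0.2]
opening: 0.231
grasp_force: 0.2
```

Call:
{"api": "send_rows", "payload": {
  "commands": [
    [[0,-0.195,0,0,0,-0.43],[0,-0.195,0,0,0,-0.43],[0,-0.195,0,0,0,-0.43],[0,-0.195,0,0,0,-0.43],[0,0,0,0,0,0]]
  ]
}}

```text
time_s: 6.03
eef_pos: [0.4783, 0.0954, 0.2599]
eef_rot: [0.001, 0.137, 0.991, 0.0]
wrist_force: [0.6, -0.1, 0.1]
opening: 0.226
grasp_force: 0.0
```

Run:
```python
from h import *
o,p,r=st(); v=M.T@(p-T0)*1e3-[75,60,0]; print(v,np.arctan2(v[1],-v[0]),o['wrist_force'],o['time_s'])
for f,n in((0.0,5),(-.03,5)): plan(*knobpose(f),n)
```

```text
[-135.96575469   20.31820861  259.85183845] 0.1483385292455129 [ 0.60383811 -0.08949674  0.07409596] 6.0333
row x 5 [-0.018 -0.135  0.014  0.     0.005 -0.278]
row x 5 [-0.018 -0.162  0.014  0.     0.005 -0.338]
```

Call:
{"api": "send_rows", "payload": {
  "commands": [
    [[0,-0.135,0,0,0,-0.28],[0,-0.135,0,0,0,-0.28],[0,-0.135,0,0,0,-0.28],[0,-0.135,0,0,0,-0.28],[0,-0.135,0,0,0,-0.28],[0,0,0,0,0,0]]
  ]
}}

```text
time_s: 6.53
eef_pos: [0.474, 0.076, 0.2594]
eef_rot: [0.001, 0.068, 0.998, -0.0]
wrist_force: [-0.0, -0.4, -0.3]
opening: 0.227
grasp_force: 0.0
```

Call:
{"api": "send_rows", "payload": {
  "commands": [
    [[0,-0.08,0,0,0,0],[0,0,0,0,0,0]]
  ]
}}

```text
time_s: 6.7
eef_pos: [0.4734, 0.0738, 0.2588]
eef_rot: [0.0, 0.068, 0.998, -0.0]
wrist_force: [-0.5, 0.4, 0.4]
opening: 0.229
grasp_force: 0.0
```

Run:
```python
from h import *
o,p,r=st(); v=M.T@(p-T0)*1e3-[75,60,0]; print(v,np.arctan2(v[1],-v[0]),o['wrist_force'],o['time_s'],o['opening'],o['grasp_force'])
for c in('top','side'):
  P=imaging.camera(c); C=cloud(P,np.ones((480,640),bool)); L=((C-T0)@M)*1e3
  k=L[(L[:,2]>72)&(L[:,2]<84)&(L[:,0]>-25)&(L[:,0]<55)&(abs(L[:,1]-60)<40)]
  print(c,len(k),np.polyfit(k[:,0],k[:,1],1) if len(k)>5 else '')
```

```text
[-137.88607099   -1.76181902  258.81071194] -0.012776657835830232 [-0.4502075   0.38685799  0.42557055] 6.7 0.22939435903538868 0.0
top 14 [-0.21893724 70.95874898]
side 218 [-4.50306227e-03  6.33740726e+01]
```

Call:
{"api": "send_rows", "payload": {
  "commands": [
    [[0,-0.12,0,0,0,0],[0,0,0,0,0,0]]
  ]
}}

```text
time_s: 6.97
eef_pos: [0.4728, 0.0716, 0.2585]
eef_rot: [0.0, 0.069, 0.998, 0.002]
wrist_force: [1.5, 11.0, 0.3]
opening: 0.228
grasp_force: 5.8
```

Call:
{"api": "send_rows", "payload": {
  "commands": [
    [[0,0.1,0,0,0,0],[0,0,-0.7,0,0,0],[0,0,-0.7,0,0,0],[0,0,-0.7,0,0,0],[0,0,-0.7,0,0,0],[0,0,0,0,0,0]]
  ],
  "jaw": 0.5
}}

```text
time_s: 7.47
eef_pos: [0.4746, 0.0732, 0.3465]
eef_rot: [0.004, 0.068, 0.998, -0.0]
wrist_force: [1.4, 0.2, 0.8]
opening: 0.502
grasp_force: 0.0
```

```bash
cat >> h.py <<'E'
def flappose(a,tilt,lift=0,s=1,hz=50):
    """grasp on bar at flap angle a, tool tilt (fwd +) relative to down; lift back along tool axis (m)"""
    z=M@np.array([np.sin(tilt),0,-np.cos(tilt)]); Rt=rot(M@np.array([0,s,0.]),z)
    g=sw((75-150*np.cos(a),-47,hz+150*np.sin(a)))-z*lift; return g,Rt
E
python3 - <<'E'
from h import *
np.set_printoptions(precision=4,suppress=True)
o,p,r=st(); print(o['q'],p,o['time_s'],o['wrist_force'])
P=imaging.camera('side'); C=cloud(P,np.ones((480,640),bool)); L=((C-T0)@M)*1e3
k=L[(L[:,2]>72)&(L[:,2]<84)&(L[:,0]>-35)&(L[:,0]<55)&(abs(L[:,1]-60)<40)]; print(len(k),np.polyfit(k[:,0],k[:,1],1))
k=L[(L[:,2]>90)&(L[:,2]<113)&(abs(L[:,0]+60)<12)&(abs(L[:,1]-60)<25)]; print('knob',len(k),np.median(k,0),k.min(0),k.max(0))
for s in(1,-1): plan(*flappose(0,.35,.07,s),18)
E
```

```text
[-0.0948  0.0274  1.8993 -0.0004  1.2077 -1.5296] [0.4746 0.0732 0.3465] 7.4667 [1.4243 0.1892 0.7978]
252 [-0.0008 63.2254]
knob 97 [-63.1712  64.6422 103.1216] [-69.8245  53.6574  90.1449] [-53.1227  70.073  112.4384]
row x 18 [ 0.007 -0.306  0.106 -0.15  -0.15   0.863]
row x 18 [ 0.297 -0.011  0.144  0.15  -0.15  -0.863]
```

Run:
```python
from h import *
plan(*flappose(0,.35,.09,1),20)
```

```text
row x 20 [ 0.011 -0.279  0.063 -0.135 -0.135  0.777]
```

Call:
{"api": "send_rows", "payload": {
  "commands": [
    [[0.01,-0.28,0.06,-0.135,-0.135,0.777],[0.01,-0.28,0.06,-0.135,-0.135,0.777],[0.01,-0.28,0.06,-0.135,-0.135,0.777],[0.01,-0.28,0.06,-0.135,-0.135,0.777],[0.01,-0.28,0.06,-0.135,-0.135,0.777],[0.01,-0.28,0.06,-0.135,-0.135,0.777],[0.01,-0.28,0.06,-0.135,-0.135,0.777],[0.01,-0.28,0.06,-0.135,-0.135,0.777]]
  ]
}}

```text
time_s: 8.18
eef_pos: [0.445, 0.0136, 0.3227]
eef_rot: [0.056, 0.371, 0.926, 0.049]
wrist_force: [0.1, -0.5, -0.1]
opening: 0.497
grasp_force: 0.0
```

Call:
{"api": "send_rows", "payload": {
  "commands": [
    [[0.01,-0.28,0.06,-0.135,-0.135,0.777],[0.01,-0.28,0.06,-0.135,-0.135,0.777],[0.01,-0.28,0.06,-0.135,-0.135,0.777],[0.01,-0.28,0.06,-0.135,-0.135,0.777],[0.01,-0.28,0.06,-0.135,-0.135,0.777],[0.01,-0.28,0.06,-0.135,-0.135,0.777],[0.01,-0.28,0.06,-0.135,-0.135,0.777],[0.01,-0.28,0.06,-0.135,-0.135,0.777]]
  ]
}}

```text
time_s: 8.85
eef_pos: [0.3912, -0.0171, 0.2952]
eef_rot: [0.107, 0.635, 0.759, 0.093]
wrist_force: [0.5, -0.3, -0.1]
opening: 0.502
grasp_force: 0.0
```

Call:
{"api": "send_rows", "payload": {
  "commands": [
    [[0.01,-0.28,0.06,-0.135,-0.135,0.777],[0.01,-0.28,0.06,-0.135,-0.135,0.777],[0.01,-0.28,0.06,-0.135,-0.135,0.777],[0.01,-0.28,0.06,-0.135,-0.135,0.777],[0,0,0,0,0,0]]
  ]
}}

```text
time_s: 9.27
eef_pos: [0.3604, -0.0174, 0.2773]
eef_rot: [0.127, 0.744, 0.647, 0.112]
wrist_force: [-2.0, 0.1, -0.2]
opening: 0.498
grasp_force: 0.0
```

Run:
```python
from h import *
np.set_printoptions(precision=4,suppress=True)
o,p,r=st(); g,Rt=flappose(0,.35,.09); print(p+r[:,2]*.1547-g,r[:,2],Rt[:,2],o['q'],o['time_s'],o['opening'])
P=imaging.camera('wrist'); cv2.imwrite('pics/w3.png',P['image'])
C=cloud(P,np.ones((480,640),bool)); L=((C-T0)@M)*1e3
k=L[(L[:,2]>42)&(L[:,2]<62)&(L[:,0]<-60)&(L[:,0]>-100)&(L[:,1]<0)&(L[:,1]>-95)]; print('bar',len(k),k.min(0),np.median(k,0),k.max(0))
for x in models.regions_of(P,'flap_bar')[:2]: 
  print(x['confidence'],x['centre'])
print(proj(P,sw((-75,-47,55))))
plan(*flappose(0,.35,0),6)
```

```text
[-0.0051  0.0003 -0.0031] [ 0.3303 -0.0447 -0.9428] [ 0.3397 -0.0464 -0.9394] [-0.4215 -0.2838  2.3495  0.1383  0.7537 -0.368 ] 9.2667 0.49764010878419157
bar 2211 [-82.0685 -85.3863  48.0212] [-77.0274 -41.1937  53.2025] [-60.0081  -5.8342  56.1623]
0.86 [437.6, 242.4]
[[332.32   261.9706]]
row x 6 [ 0.004  0.014  0.499 -0.013 -0.001  0.003]
```

View pics/w3.png

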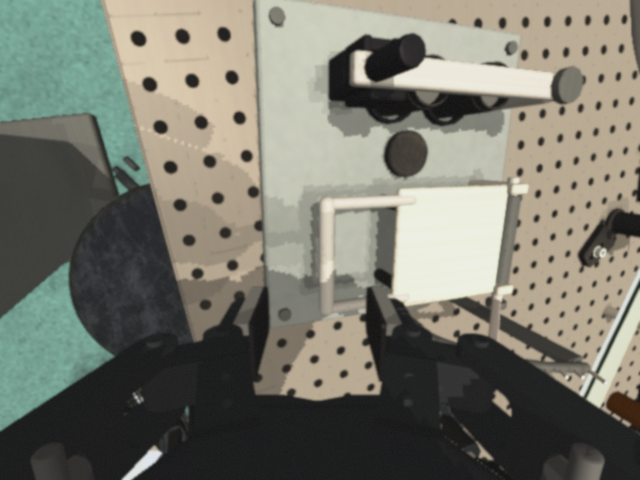

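The keeper is shut over both tubes. The bar runs along columns ~322–334, rows 205–310, between the open fingers. Next I'll descend along the tool axis.

Call:
{"api": "send_rows", "payload": {
  "commands": [
    [[0,0.01,0.5,0,0,0],[0,0.01,0.5,0,0,0],[0,0.01,0.5,0,0,0],[0,0.01,0.5,0,0,0],[0,0.01,0.5,0,0,0],[0,0.01,0.5,0,0,0],[0,0,0,0,0,0]]
  ]
}}

```text
time_s: 9.95
eef_pos: [0.3943, -0.0225, 0.1934]
eef_rot: [0.127, 0.742, 0.649, 0.112]
wrist_force: [-0.2, 0.8, -0.5]
opening: 0.497
grasp_force: 0.0
```

Run:
```python
from h import *
np.set_printoptions(precision=4,suppress=True)
o,p,r=st(); g,Rt=flappose(0,.35,0); print('tool-frame err mm',r.T@(p+r[:,2]*.1547-g)*1e3,r[:,2],o['wrist_force'])
P=imaging.camera('wrist'); C=cloud(P,np.ones((480,640),bool)); L=((C-T0)@M)*1e3
k=L[(L[:,2]>42)&(L[:,2]<62)&(L[:,0]<-65)&(L[:,0]>-90)&(L[:,1]<-10)&(L[:,1]>-40)]; print('bar',len(k),k.min(0),np.median(k,0),k.max(0))
print('grip in stand',M.T@(p+r[:,2]*.1547-T0)*1e3)
```

```text
tool-frame err mm [-0.7086 -2.3058  1.7346] [ 0.3306 -0.0441 -0.9427] [-0.1859  0.793  -0.5142]
bar 2265 [-82.1691 -39.9728  47.5659] [-78.0693 -22.9517  53.3376] [-65.0054 -10.0026  55.7182]
grip in stand [-76.594  -47.7099  47.5953]
```

Call:
{"api": "send_rows", "payload": {
  "commands": [
    [[0,0,0,0,0,0],[0,0,0,0,0,0],[0,0,0,0,0,0],[0,0,0,0,0,0],[0,0,0,0,0,0],[0,0,0,0,0,0]]
  ],
  "jaw": 0
}}

```text
time_s: 10.5
eef_pos: [0.3942, -0.0225, 0.1962]
eef_rot: [0.13, 0.742, 0.648, 0.113]
wrist_force: [-4.3, -0.7, 6.9]
opening: 0.096
grasp_force: 58.6
```

Run:
```python
from h import *
np.set_printoptions(precision=4,suppress=True)
o,p,r=st(); g=p+r[:,2]*.1547; s=M.T@(g-T0)*1e3; print('grip in stand',s,o['wrist_force'],o['opening'],o['grasp_force'])
tl=np.arctan2((M.T@r[:,2])[0],-r[2,2]); print('tilt',tl)
# rotate about the hinge by 0.72 from here
h=sw((75,-47,50)); a=.72; Q=R.from_rotvec(M@np.array([0,a,0])).as_matrix()
print((Q@(g-h)+h)); plan(Q@(g-h)+h,Q@r,24)
```

```text
grip in stand [-75.9619 -47.9901  50.658 ] [-4.2525 -0.747   6.9025] 0.0956983600219402 58.59415054321289
tilt 0.34515320340292754
[ 0.4836 -0.0348  0.15  ]
row x 24 [-0.     0.208 -0.139  0.3    0.    -0.   ]
```

Gripped (opening ≈ the bar's thickness, 59 N). Next I'll raise along the arc.

Call:
{"api": "send_rows", "payload": {
  "commands": [
    [[0,0.208,-0.139,0.3,0,0],[0,0.208,-0.139,0.3,0,0],[0,0.208,-0.139,0.3,0,0],[0,0.208,-0.139,0.3,0,0],[0,0.208,-0.139,0.3,0,0],[0,0.208,-0.139,0.3,0,0],[0,0.208,-0.139,0.3,0,0],[0,0.208,-0.139,0.3,0,0]]
  ]
}}

```text
time_s: 11.17
eef_pos: [0.4345, -0.028, 0.2404]
eef_rot: [0.039, 0.752, 0.657, 0.034]
wrist_force: [0.5, 0.5, -2.3]
opening: 0.091
grasp_force: 59.2
```

Call:
{"api": "send_rows", "payload": {
  "commands": [
    [[0,0.208,-0.139,0.3,0,0],[0,0.208,-0.139,0.3,0,0],[0,0.208,-0.139,0.3,0,0],[0,0.208,-0.139,0.3,0,0],[0,0.208,-0.139,0.3,0,0],[0,0.208,-0.139,0.3,0,0],[0,0,0,0,0,0]]
  ]
}}

```text
time_s: 11.75
eef_pos: [0.4712, -0.0331, 0.2667]
eef_rot: [-0.029, 0.753, 0.657, -0.025]
wrist_force: [-2.7, -1.0, 0.0]
opening: 0.09
grasp_force: 59.6
```

```bash
cat > m.py <<'E'
from h import *
np.set_printoptions(precision=4,suppress=True)
o,p,r=st(); g=p+r[:,2]*.1547; s=M.T@(g-T0)*1e3-[75,-47,50]; print('grip-hinge',s,'ang',np.arctan2(s[2],-s[0]),'r',np.hypot(s[0],s[2]),o['wrist_force'],o['grasp_force'],o['time_s'])
full=np.ones((480,640),bool)
for c in('side','top','wrist'):
    P=imaging.camera(c); cv2.imwrite(f'pics/m_{c}_{o["time_s"]:.1f}.png',P['image'])
    L=((cloud(P,full)-T0)@M)*1e3-[75,-47,50]
    rr=np.hypot(L[:,0],L[:,2]); a=np.arctan2(L[:,2],-L[:,0])
    f=(abs(L[:,1])<38)&(rr>15)&(rr<88)&(a>.05)&(a<1.3)&(L[:,0]<0)
    if f.sum()>30:
        q=L[f]; med=np.median(a[f]); 
        X=-q[:,0]; Z=q[:,2]; w=np.ones(len(X),bool)
        for _ in range(6):
            k=np.polyfit(X[w],Z[w],1); d=(Z-np.polyval(k,X))*np.cos(np.arctan(k[0])); w=abs(d)<4
        print(c,'plate',w.sum(),'slope ang',np.arctan(k[0]),'offset from hinge mm',k[1]*np.cos(np.arctan(k[0])))
    t=(L[:,1]<-43)&(L[:,1]>-56)&(rr>103)&(rr<128)&(a>.5)&(a<1.0)
    if t.sum(): print(c,'ptr',t.sum(),np.percentile(a[t],[10,50,90]),np.median(L[t],0))
E
python3 m.py
```

```text
grip-hinge [-137.426    -1.0408   62.4152] ang 0.4263184884613077 r 150.9356405188794 [-2.6786 -1.0242  0.0346] 59.59011375904083 11.75
side plate 265 slope ang 0.4237678376656911 offset from hinge mm 2.128462739528755
side ptr 2 [0.5143 0.5172 0.5202] [-90.8076 -53.0402  51.6566]
wrist plate 15275 slope ang 0.41488053526619767 offset from hinge mm 1.1447213616560847
```

Run:
```python
from h import *
np.set_printoptions(precision=1,suppress=True,linewidth=150)
from scipy.ndimage import map_coordinates
ims=[]
for c in('side','top'):
    P=imaging.camera(c); I=cv2.imread(f'pics/{c}0.png'); G=I.astype(float).mean(2)
    A=np.arange(.55,.92,.02); r=np.arange(60,122,4)
    print(c,'camera ray dir in stand',M.T@(sw((-17,-96,133))-P['pose'][:3,3]))
    for a in A:
        X=np.array([sw((75-q*np.cos(a),-96,50+q*np.sin(a))) for q in r]); u=proj(P,X)
        print(round(a,2),map_coordinates(G,[u[:,1],u[:,0]],order=1).round())
    h=proj(P,sw((75,-96,50)))[0]; t=proj(P,sw((75-124*np.cos(.73),-96,50+124*np.sin(.73))))[0]
    J=cv2.resize(I,None,fx=6,fy=6,interpolation=2); 
    for d in((0.73,(0,0,255)),(0.42,(255,0,0))):
        for q in(40,124):
            e=proj(P,sw((75-q*np.cos(d[0]),-96,50+q*np.sin(d[0]))))[0]; cv2.circle(J,tuple(int(v*6+3) for v in e),3,d[1],-1)
    m=((h+t)/2*6).astype(int); ims.append(J[m[1]-230:m[1]+230,m[0]-200:m[0]+200])
    
cv2.imwrite('pics/ptr.png',np.hstack(ims))
```

```text
side camera ray dir in stand [ 0.4 -0.9 -0.4]
0.55 [105. 105. 104. 103.  97.  90.  88.  87. 133. 165.  92. 122. 105.  77. 141. 238.]
0.57 [101. 103. 100. 102.  98.  89.  87.  88. 129. 159.  95.  86.  94.  91. 167. 235.]
0.59 [ 99. 101.  98. 103. 102.  91.  86.  87. 124. 181. 156.  95.  99. 120. 207. 201.]
0.61 [108. 101. 104. 133. 127. 100.  85.  85. 114. 169. 179. 133.  98. 111. 213. 187.]
0.63 [133. 135. 137. 182. 183. 137.  87.  83. 111. 146. 135.  94.  84.  83. 181. 244.]
0.65 [176. 177. 190. 211. 232. 193. 119.  88. 110. 130.  84.  79.  80.  79. 142. 243.]
0.67 [214. 214. 227. 236. 237. 230. 171. 122. 119. 121. 115.  86.  85.  89.  86. 206.]
0.69 [239. 239. 237. 235. 236. 239. 212. 186. 174. 177. 174. 151. 138. 151. 134. 195.]
0.71 [242. 244. 240. 238. 237. 240. 236. 228. 228. 231. 227. 223. 229. 233. 225. 229.]
0.73 [244. 244. 242. 242. 241. 243. 242. 242. 247. 243. 244. 250. 243. 245. 247. 248.]
0.75 [245. 239. 240. 245. 243. 247. 242. 236. 238. 219. 234. 245. 224. 237. 225. 222.]
0.77 [246. 230. 230. 247. 241. 243. 241. 215. 170. 169. 189. 202. 192. 164. 133. 121.]
0.79 [242.
[... 1596 characters left out ...]
18.]
0.77 [201. 211. 217. 220. 219. 213. 197. 180. 176. 187. 200. 207. 211. 215. 216. 217.]
0.79 [194. 207. 214. 218. 219. 216. 205. 186. 172. 174. 187. 198. 203. 208. 212. 213.]
0.81 [188. 200. 210. 215. 217. 216. 210. 196. 177. 166. 172. 186. 194. 199. 204. 209.]
0.83 [183. 193. 205. 213. 215. 215. 213. 203. 186. 169. 163. 170. 182. 189. 193. 200.]
0.85 [177. 186. 197. 208. 213. 214. 213. 209. 196. 177. 162. 159. 167. 176. 182. 188.]
0.87 [174. 179. 189. 202. 210. 213. 212. 210. 203. 189. 168. 155. 155. 162. 170. 175.]
0.89 [170. 172. 181. 192. 204. 211. 211. 210. 206. 197. 182. 161. 149. 149. 156. 163.]
0.91 [169. 168. 172. 182. 195. 205. 210. 210. 207. 202. 192. 177. 158. 146. 146. 151.]
```

View pics/ptr.png

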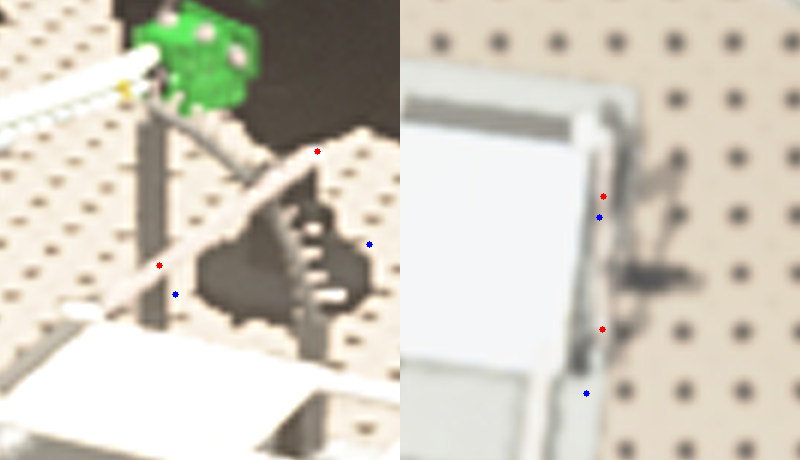

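In the side crop the pointer's white strip runs exactly through the dots predicted for 0.73, (160,265) to (317,151). The top view agrees, so I'm raising the flap to about 0.725.

Call:
{"api": "send_rows", "payload": {
  "commands": [
    [[0,0.208,-0.139,0.3,0,0],[0,0.208,-0.139,0.3,0,0],[0,0.208,-0.139,0.3,0,0],[0,0.208,-0.139,0.3,0,0],[0,0.208,-0.139,0.3,0,0],[0,0.208,-0.139,0.3,0,0],[0,0.208,-0.139,0.3,0,0],[0,0,0,0,0,0]]
  ]
}}

```text
time_s: 12.67
eef_pos: [0.5184, -0.0396, 0.2875]
eef_rot: [-0.108, 0.746, 0.651, -0.094]
wrist_force: [-3.3, -1.0, 1.7]
opening: 0.095
grasp_force: 60.2
```

Call:
{"api": "send_rows", "payload": {
  "commands": [
    [[0,0.208,-0.139,0.3,0,0],[0,0.208,-0.139,0.3,0,0],[0,0.104,-0.07,0.15,0,0],[0,0,0,0,0,0],[0,0,0,0,0,0],[0,0,0,0,0,0]]
  ]
}}

```text
time_s: 13.17
eef_pos: [0.5354, -0.0419, 0.2921]
eef_rot: [-0.135, 0.741, 0.647, -0.118]
wrist_force: [-1.2, -2.6, -1.1]
opening: 0.091
grasp_force: 60.2
```

```bash
python3 m.py
python3 - <<'E'
import cv2,glob,numpy as np
f=lambda c:cv2.imread(sorted(glob.glob(f'pics/m_{c}_*'),key=lambda s:float(s.split('_')[-1][:-4]))[-1])
a=cv2.resize(f('side')[150:300,240:390],(400,400)); b=cv2.resize(f('wrist'),(400,300)); b=cv2.copyMakeBorder(b,0,100,0,0,0)
cv2.imwrite('pics/fin.png',np.hstack([a,b]))
E
```

```text
grip-hinge [-115.2645   -1.07     97.3391] ang 0.7012834707037279 r 150.86688324605612 [-1.2302 -2.6428 -1.124 ] 60.24894118309021 13.1667
side plate 58 slope ang 0.6983569139000458 offset from hinge mm 1.6774971529478853
side ptr 1 [0.7466 0.7466 0.7466] [-75.9497 -46.1025  70.2755]
wrist plate 15347 slope ang 0.6988177444211264 offset from hinge mm 0.7951312206847069
```

View pics/fin.png

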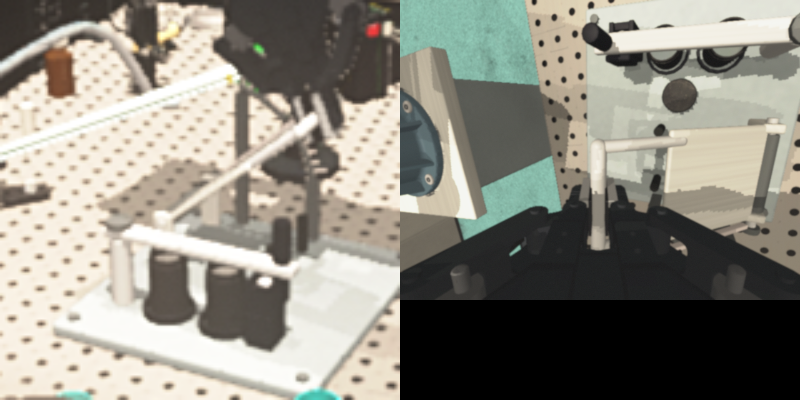

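The side crop shows the keeper shut over both standing tubes, with the flap held at about 0.70. A small final step of +0.027 is left.

Call:
{"api": "send_rows", "payload": {
  "commands": [
    [[0,0.095,-0.063,0.135,0,0],[0,0.095,-0.063,0.135,0,0],[0,0,0,0,0,0],[0,0,0,0,0,0],[0,0,0,0,0,0],[0,0,0,0,0,0]]
  ]
}}

```text
time_s: 13.82
eef_pos: [0.5424, -0.0429, 0.2939]
eef_rot: [-0.145, 0.739, 0.645, -0.127]
wrist_force: [-3.9, -2.2, 1.2]
opening: 0.094
grasp_force: 60.4
```

```bash
python3 m.py
```

```text
grip-hinge [-112.3146   -1.0588  100.6804] ang 0.7308303802700895 r 150.83469785066808 [-3.857  -2.2199  1.1997] 60.4284542798996 13.8167
side plate 32 slope ang 0.7287289381988158 offset from hinge mm 1.6090989981729469
side ptr 2 [0.5121 0.5161 0.5201] [-90.5411 -53.6678  51.366 ]
wrist plate 15317 slope ang 0.7274998489435671 offset from hinge mm 0.7751519508823018
```

Three readings put the flap at 0.727–0.731, against about 0.73 for the pointer. Handing in.

```bash
python3 -c "
from bench import ctrl; print(ctrl.hand_in())"
```

```text
the job is handed in; nothing more can be done
None
```

I handed the job in at about 14 s: the keeper bar was swung fully home over both standing tubes with the flap still down, then the flap was raised by its bar to about 0.73 rad, in line with the pointer (measured at about 0.73), and is still held there.

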